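# Charge the homogeniser jar with grinding beads and start it

## Task

Pick up the scoop by its handle, scoop at least three of the white grinding beads out of the tray in one go and tip them into the jar on the homogeniser; do not touch the beads with the fingers, and leave no bead spilled or in the scoop (those you do not load stay in the tray). Lay the empty scoop back flat on its rubber mat, with the pan about in the middle of the mat, and let go of it. Then start the machine: press the long bar fully down at its middle, so that both ends go down evenly, hold it for a second and let it come up again; do not disturb the rack, the bottle and the box.

Things in the scene. Friction and masses are not known exactly. Their poses are not given: they have to be found in the camera images.
- scoop_grip (a point): Centre of the loose steel scoop's handle (scoop about 0.14 kg). Axes: x to the open mouth, y left, z up with the pan level. Handle: straight flat-sided bar, 14 mm thick (y), 18 mm deep, 112 mm long, climbing backwards at 30 degrees from the pan's rear wall; its centre is 87 mm behind the pan's middle, 52.5 mm above the pan's underside. The pan lies flat on the mat, the handle hangs free.
- scoop_pan (a point): Middle of the scoop's pan, 10.6 mm above its flat underside (floor 1.6 mm thick). Axes as scoop_grip. Open at top and front: floor 62 mm wide, from 31 mm behind this point to 35 mm ahead; side walls 20 mm high, ending 10 mm short of the front edge; rear wall 24 mm high; inside width 58 mm.
- scoop_lip (a point): Middle of the scoop's front edge (the straight 62 mm lip it pours over), at the underside: 35 mm ahead of the pan's middle.
- mat_top (a point): Centre of the upper face of the fixed blue-grey rubber mat, 120 (x) x 100 (y) x 4 mm, where the scoop lies and belongs. x points away from the robot at yaw 0, z up.
- tray_floor (a point): Middle of the fixed grey bead tray's floor, upper face, 4 mm above the bench; x to its far end. Flat floor 72 mm wide between side walls (4 mm thick, 30 mm high), from x -93 mm (low cross lip there, 6 mm high, 4 mm thick) to x +60 mm, where a ramp climbs at 50 degrees to 33 mm high. Beads start within x -5 to +55 mm; the near floor is empty: room to set the scoop down and push it to the ramp.
- jar_middle (a point): Middle of the inside of the open metal jar that is clamped on the homogeniser (a fixed white-over-blue bench machine, 200 x 200 x 60 mm): on the jar's axis, 30 mm above its inner floor, 34 mm below its rim. z up; x is the machine's x, from the start bar (front) to the jar.
- jar_mouth (a point): Centre of the jar's mouth, level with its rim, 130 mm above the bench. Jar outside diameter 100 mm, inside 92 mm.
- bar_top (a point): Centre of the upper face of the homogeniser's long grey start bar: 160 mm long (y), 24 mm wide (x), 12 mm thick, its upper face 86 mm above the bench at rest, 102 mm nearer the machine's front than the jar's axis. y runs along the bar.
- bar (a joint): How far the middle of the start bar is pressed down, m: 0 up, 0.009 fully down. A spring resists with about 2 N at first and 6.5 N at the bottom and brings it back up.
- bar_roll (a joint): Rock of the start bar about its middle, rad: 0 level, positive when its +y end is higher. A spring of about 6 N m/rad keeps it level; pressing away from the middle rocks it.
- rack: Loose orange tube rack with capped tubes, 60 x 160 x 92 mm, beyond the mat; bystander. Origin under its centre.
- bottle: Loose capped white bottle, 60 mm diameter, 130 mm high; bystander. Origin under its centre.
- tipbox: Loose white box with a grey lid, 120 x 80 x 64 mm; bystander. Origin under its centre.
- bead1: One of six like loose white ceramic grinding beads: a ball of 18 mm diameter, 11 g, in the tray at the start. Origin at its centre. It stays put on a slope of up to about 10 degrees and rolls on steeper ones.
- bead2: One of six like loose white ceramic grinding beads: a ball of 18 mm diameter, 11 g, in the tray at the start. Origin at its centre. It stays put on a slope of up to about 10 degrees and rolls on steeper ones.
- bead3: One of six like loose white ceramic grinding beads: a ball of 18 mm diameter, 11 g, in the tray at the start. Origin at its centre. It stays put on a slope of up to about 10 degrees and rolls on steeper ones.
- bead4: One of six like loose white ceramic grinding beads: a ball of 18 mm diameter, 11 g, in the tray at the start. Origin at its centre. It stays put on a slope of up to about 10 degrees and rolls on steeper ones.
- bead5: One of six like loose white ceramic grinding beads: a ball of 18 mm diameter, 11 g, in the tray at the start. Origin at its centre. It stays put on a slope of up to about 10 degrees and rolls on steeper ones.
- bead6: One of six like loose white ceramic grinding beads: a ball of 18 mm diameter, 11 g, in the tray at the start. Origin at its centre. It stays put on a slope of up to about 10 degrees and rolls on steeper ones.
Not all that is in view belongs to the job. What is shaped like the part that bears scoop_grip but pink or turquoise is not meant.

How it is judged:
On the way, in this order (a step that is already met when the one before it is completed fails the run):
1. the scoop is lifted out of the tray (middle of its pan more than 70 mm above the bench) with at least three beads in it (height (world z) of scoop_pan above 0.07 m and (distance between each of bead1, bead2, bead3 and scoop_pan below 0.045 m or distance between each of bead1, bead2, bead4 and scoop_pan below 0.045 m or distance between each of bead1, bead2, bead5 and scoop_pan below 0.045 m or distance between each of bead1, bead2, bead6 and scoop_pan below 0.045 m or distance between each of bead1, bead3, bead4 and scoop_pan below 0.045 m or distance between each of bead1, bead3, bead5 and scoop_pan below 0.045 m or distance between each of bead1, bead3, bead6 and scoop_pan below 0.045 m or distance between each of bead1, bead4, bead5 and scoop_pan below 0.045 m or distance between each of bead1, bead4, bead6 and scoop_pan below 0.045 m or distance between each of bead1, bead5, bead6 and scoop_pan below 0.045 m or distance between each of bead2, bead3, bead4 and scoop_pan below 0.045 m or distance between each of bead2, bead3, bead5 and scoop_pan below 0.045 m or distance between each of bead2, bead3, bead6 and scoop_pan below 0.045 m or distance between each of bead2, bead4, bead5 and scoop_pan below 0.045 m or distance between each of bead2, bead4, bead6 and scoop_pan below 0.045 m or distance between each of bead2, bead5, bead6 and scoop_pan below 0.045 m or distance between each of bead3, bead4, bead5 and scoop_pan below 0.045 m or distance between each of bead3, bead4, bead6 and scoop_pan below 0.045 m or distance between each of bead3, bead5, bead6 and scoop_pan below 0.045 m or distance between each of bead4, bead5, bead6 and scoop_pan below 0.045 m)), for 0.2 s.
2. at least three beads are in the jar, with the scoop's lip still within 150 mm of the jar's mouth ((distance between each of bead1, bead2, bead3 and jar_middle below 0.05 m or distance between each of bead1, bead2, bead4 and jar_middle below 0.05 m or distance between each of bead1, bead2, bead5 and jar_middle below 0.05 m or distance between each of bead1, bead2, bead6 and jar_middle below 0.05 m or distance between each of bead1, bead3, bead4 and jar_middle below 0.05 m or distance between each of bead1, bead3, bead5 and jar_middle below 0.05 m or distance between each of bead1, bead3, bead6 and jar_middle below 0.05 m or distance between each of bead1, bead4, bead5 and jar_middle below 0.05 m or distance between each of bead1, bead4, bead6 and jar_middle below 0.05 m or distance between each of bead1, bead5, bead6 and jar_middle below 0.05 m or distance between each of bead2, bead3, bead4 and jar_middle below 0.05 m or distance between each of bead2, bead3, bead5 and jar_middle below 0.05 m or distance between each of bead2, bead3, bead6 and jar_middle below 0.05 m or distance between each of bead2, bead4, bead5 and jar_middle below 0.05 m or distance between each of bead2, bead4, bead6 and jar_middle below 0.05 m or distance between each of bead2, bead5, bead6 and jar_middle below 0.05 m or distance between each of bead3, bead4, bead5 and jar_middle below 0.05 m or distance between each of bead3, bead4, bead6 and jar_middle below 0.05 m or distance between each of bead3, bead5, bead6 and jar_middle below 0.05 m or distance between each of bead4, bead5, bead6 and jar_middle below 0.05 m) and distance between scoop_lip and jar_mouth below 0.15 m), for 0.1 s.
3. the scoop lies flat on its mat again, and the gripper is more than 40 mm away from its handle's centre (x of scoop_pan in the frame of mat_top between -0.03 and 0.03 m and y of scoop_pan in the frame of mat_top between -0.025 and 0.025 m and z of scoop_pan in the frame of mat_top below 0.015 m and angle between scoop_pan's own z axis and vertical below 0.08 rad and distance between the grasp point and scoop_grip above 0.04 m), for 0.2 s.
4. the bar is pressed at least 7 mm down and is level within 0.03 rad for 0.3 s (value of joint bar above 0.007 m and value of joint bar_roll between -0.03 and 0.03 rad), for 0.3 s.
At the end, for the whole second after the job is handed in: At least three beads are in the jar (below its rim) and every other bead is in the jar or in the tray; the scoop lies flat on its mat (within 0.08 rad), the middle of its pan within 30 mm along and 25 mm across of the mat's centre; the start bar is up again (less than 2 mm down) ((distance between each of bead1, bead2, bead3 and jar_middle below 0.05 m or distance between each of bead1, bead2, bead4 and jar_middle below 0.05 m or distance between each of bead1, bead2, bead5 and jar_middle below 0.05 m or distance between each of bead1, bead2, bead6 and jar_middle below 0.05 m or distance between each of bead1, bead3, bead4 and jar_middle below 0.05 m or distance between each of bead1, bead3, bead5 and jar_middle below 0.05 m or distance between each of bead1, bead3, bead6 and jar_middle below 0.05 m or distance between each of bead1, bead4, bead5 and jar_middle below 0.05 m or distance between each of bead1, bead4, bead6 and jar_middle below 0.05 m or distance between each of bead1, bead5, bead6 and jar_middle below 0.05 m or distance between each of bead2, bead3, bead4 and jar_middle below 0.05 m or distance between each of bead2, bead3, bead5 and jar_middle below 0.05 m or distance between each of bead2, bead3, bead6 and jar_middle below 0.05 m or distance between each of bead2, bead4, bead5 and jar_middle below 0.05 m or distance between each of bead2, bead4, bead6 and jar_middle below 0.05 m or distance between each of bead2, bead5, bead6 and jar_middle below 0.05 m or distance between each of bead3, bead4, bead5 and jar_middle below 0.05 m or distance between each of bead3, bead4, bead6 and jar_middle below 0.05 m or distance between each of bead3, bead5, bead6 and jar_middle below 0.05 m or distance between each of bead4, bead5, bead6 and jar_middle below 0.05 m) and (distance between bead1 and jar_middle below 0.05 m or (y of bead1 in the frame of tray_floor between -0.036 and 0.036 m and x of bead1 in the frame of tray_floor between -0.095 and 0.093 m and z of bead1 in the frame of tray_floor between 0.004 and 0.04 m)) and (distance between bead2 and jar_middle below 0.05 m or (y of bead2 in the frame of tray_floor between -0.036 and 0.036 m and x of bead2 in the frame of tray_floor between -0.095 and 0.093 m and z of bead2 in the frame of tray_floor between 0.004 and 0.04 m)) and (distance between bead3 and jar_middle below 0.05 m or (y of bead3 in the frame of tray_floor between -0.036 and 0.036 m and x of bead3 in the frame of tray_floor between -0.095 and 0.093 m and z of bead3 in the frame of tray_floor between 0.004 and 0.04 m)) and (distance between bead4 and jar_middle below 0.05 m or (y of bead4 in the frame of tray_floor between -0.036 and 0.036 m and x of bead4 in the frame of tray_floor between -0.095 and 0.093 m and z of bead4 in the frame of tray_floor between 0.004 and 0.04 m)) and (distance between bead5 and jar_middle below 0.05 m or (y of bead5 in the frame of tray_floor between -0.036 and 0.036 m and x of bead5 in the frame of tray_floor between -0.095 and 0.093 m and z of bead5 in the frame of tray_floor between 0.004 and 0.04 m)) and (distance between bead6 and jar_middle below 0.05 m or (y of bead6 in the frame of tray_floor between -0.036 and 0.036 m and x of bead6 in the frame of tray_floor between -0.095 and 0.093 m and z of bead6 in the frame of tray_floor between 0.004 and 0.04 m)) and x of scoop_pan in the frame of mat_top between -0.03 and 0.03 m and y of scoop_pan in the frame of mat_top between -0.025 and 0.025 m and z of scoop_pan in the frame of mat_top below 0.015 m and angle between scoop_pan's own z axis and vertical below 0.08 rad and value of joint bar below 0.002 m); the robot touches nothing.
It fails at once if the fingers touch a bead (contact force between the fingers and bead1 above 0.2 N or contact force between the fingers and bead2 above 0.2 N or contact force between the fingers and bead3 above 0.2 N or contact force between the fingers and bead4 above 0.2 N or contact force between the fingers and bead5 above 0.2 N or contact force between the fingers and bead6 above 0.2 N).
It fails at once if the rack, bottle or box is moved by more than 20 mm (distance of any of rack, bottle, tipbox from where it was at the start of the episode above 0.02 m).
It also fails if it takes over 72 s, if anything falls off the work surface, if the arm or the gripper's body presses on something with over 40 N, if the wrist force passes 120 N, or if a joint passes its speed limit or range.

## Robot

A 6-joint arm with a two-finger parallel gripper is mounted at the origin on the work surface. World frame = base frame: x ahead of the robot, y to its left, z up, the work surface at z = 0. Lengths are in m, angles in rad, forces in N, time in s.
With the tool pointing down it reaches from about 0.3 to 0.875 m from the base axis. Payload 6.4 kg.
Tool frame: the origin (TCP) lies at the very end of the fingers, on their centre line; the grasp point (between the pads) lies 19 mm behind it; z points along the fingers, y is the line along which they close (so a half turn about z gives the same grasp; the last joint's range is limited). The gripper opens to 85 mm and grips with 20 to 120 N. Pads are 22 mm wide; open, the fingers measure 114 mm over their backs; the gripper's body (76 mm by 85 mm) begins 54 mm behind the grasp point. The pads swing forward as they close: fully open they stand 13 mm farther back than shut.
Start: joints at [-1.319, 0.181, 1.607, -0, 1.354, -0.206], TCP at [0.254, -0.516, 0.231] pointing down, gripper open.
Joint ranges: [-2.99, 2.99], [-0.89, 2.07], [0.3, 2.58], [-1.14, 4.28], [0, 2.63], [-3.12, 3.12]. Speed limits (rad/s): [2.57, 2.57, 3.01, 3.14, 3.14, 3.14].

## Interface

Orientations are given as [roll, pitch, yaw] about the fixed x, y, z axes, in that order (R = Rz(yaw) Ry(pitch) Rx(roll)).
In Python, from station import robot, vision gives the robot as it stands.
- The arm moves only by the tool jog_arm, never from a script. Its argument "motion" is a list of rows, each a list of 5 numbers: the shift along the tool's x, y, z in m, then the turn about the tool's z in degrees, then the closure, from -1 (fully open) to 1 (shut). A call has 1 to 5 rows; each row shifts and turns the commanded pose from where the row before left it, along the tool's axes as they then stand; what a row does not reach is not made up. A row lasts 1/10 s, in which the tool goes at most 50 mm and 8.59 degrees, less where a joint would pass 70% of its speed; a pose out of reach is approached as far as the arm can. A call is refused whole if a number of a shift passes 0.05 or a number of a turn 8.59, either way. A call with a gripper value outside its range is refused whole. The fingers move at their own pace and stop on an object; the grip force is fixed at half the most. Time passes only in rows, so rows that do not move let the fingers close. It gives the time, the measured TCP pose, the force, the opening and the grip force at its end, in the units of the state.
- robot.state(): the state, without advancing time (a new reading comes with each control period).
- vision.read_camera(name): name is "scene" or "top"; returns (picture, depth): 400x640x3 uint8, red, green, blue; 400x640 float32, m along the optical axis (not along the pixel's ray), 0 where there is no reading.
- vision.calibration(name): a dict with "mtx" (3x3 intrinsics, pixels), "view" (4x4, takes a point from world to camera coordinates). Camera axes: x right, y down, z forward; pixel columns grow to the right and rows downward; lengths in m; the calibration is good to about 2 mm. A picture is of the moment at which its call begins. calibration takes no time and is no camera call.
- robot.hand_in(): hands the job in; it is judged then, once.
The state is a dict: "clock": time; "joint_pos": joint angles; "joint_vel": joint speeds; "effort": joint torques, N m; "tool_pos": TCP position; "eef_rot": TCP orientation; "wrist_force": force on the tool from outside, world axes, zero at the start; "torque": the same for the moment, N m; "finger_gap": finger opening in m; "finger_force": force on a finger pad.
Only numpy, scipy, OpenCV 4.12 (cv2) and the standard library are available. Lean on these libraries where they do the work, as an engineer would, in place of code of your own. Each camera call takes 0.05 s, during which the arm holds its last target. There are 200 camera calls.

## Working session

There is one attempt and no reset: what is moved stays moved. The work goes in short steps, Python scripts to look and compute and a tool call to move; the robot and the scene stay as the last step left them, time stands still between calls to the robot, and variables do not carry over. Pictures are saved under pics/ and viewed, at most 10 in all, crops included, and the job is handed in when it is done.

Besides the shell and the picture viewer there is one more tool, called after "Call:" as a command line: name --pt "numbers of a row" for each row, then --argument value for the rest. jog_arm: Moves the arm, as the interface text tells. Its arguments: {"type":"object","properties":{"motion":{"type":"array","items":{"type":"array","items":{"type":"number"}}}},"required":["motion"]}

```bash
ls; mkdir -p pics
python3 - <<'E'
from station import robot, vision
import cv2,numpy as np
print(robot.state())
for n in("scene","top"):
    p,d=vision.read_camera(n); cv2.imwrite(f"pics/{n}0.png",p[:,:,::-1]); np.savez(f"pics/{n}0.npz",p=p,d=d)
    c=vision.calibration(n); print(n,c); V=np.array(c["view"]);print(-V[:3,:3].T@V[:3,3])
E
```

```text
pics
{'clock': 0.0, 'joint_pos': array([-1.31934023e+00,  1.81545314e-01,  1.60798981e+00,  2.84008718e-05,
        1.35384146e+00, -2.06317857e-01]), 'joint_vel': array([-9.89507998e-04, -9.49183533e-04,  6.75984468e-05, -5.87677558e-04,
        3.12831596e-04,  4.60617870e-05]), 'effort': array([-2.91215954e-03, -4.44886100e+01, -3.51334155e+01, -5.38983168e-04,
        8.97104357e-03, -2.71904662e-05]), 'tool_pos': array([ 0.25399614, -0.51524085,  0.23039057]), 'eef_rot': array([-3.13985224e+00, -3.92585878e-04,  4.57767472e-01]), 'wrist_force': array([ 0.62733432, -0.33805551, -0.16767644]), 'torque': array([ 0.00871395,  0.03306747, -0.03420047]), 'finger_force': 0.0, 'finger_gap': 0.08546182883259183}
scene {'mtx': array([[457.6718849 ,   0.        , 314.3026109 ],
       [  0.        , 457.6718849 , 193.97363051],
       [  0.        ,   0.        ,   1.        ]]), 'view': array([[-0.62497686,  0.78061594, -0.00653327,  0.2854932 ],
       [ 0.66274611,  0.52614822, -0.53285613, -0.22077931],
       [-0.41251852, -0.33735265, -0.84618063,  1.45018341],
       [ 0.        ,  0.        ,  0.        ,  1.        ]])}
[0.92297478 0.38252532 1.11133872]
top {'mtx': array([[494.52226272,   0.        , 323.36494871],
       [  0.        , 494.52226272, 195.98242757],
       [  0.        ,   0.        ,   1.        ]]), 'view': array([[-1.48073089e-02, -9.99884879e-01, -3.31237730e-03,
         1.83756635e-02],
       [-9.87862136e-01,  1.51413948e-02, -1.54593462e-01,
         4.67633018e-01],
       [ 1.54625819e-01,  9.83058967e-04, -9.87972616e-01,
         1.71128764e+00],
       [ 0.00000000e+00,  0.00000000e+00,  0.00000000e+00,
         1.00000000e+00]])}
[0.19761979 0.00961064 1.7630592 ]
```

View pics/top0.png

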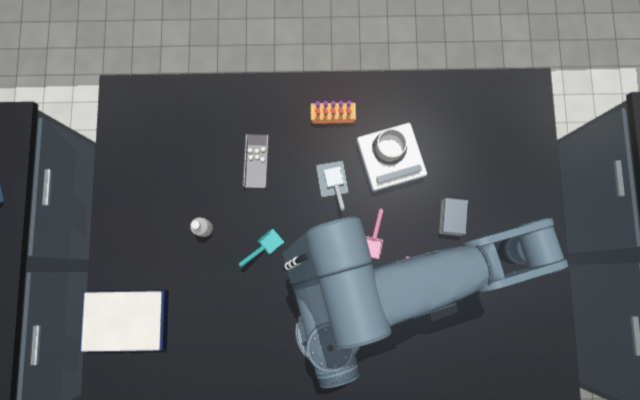

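View pics/scene0.png

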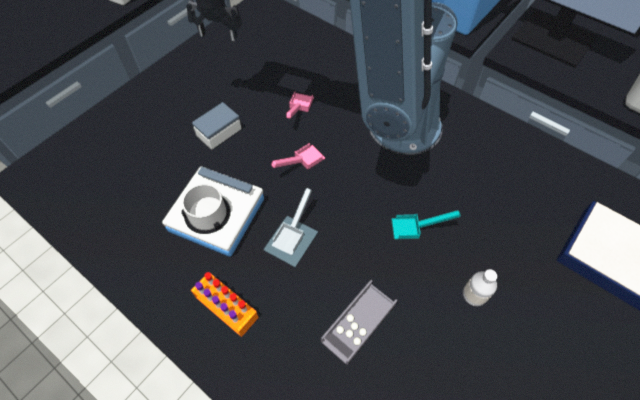

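The pick target could be mistaken for several scoops: steel on mat (top 335,180; scene 290,235), turquoise (top 262,250; scene 425,225), pink (top 375,240; scene 300,157) and a second pink (scene 300,103). I choose the steel one on the blue-grey mat. The tray is at top (256,160) with six beads at its far end. The jar is at top (390,147), and the bar is on the robot side of the machine.

```bash
cat > h.py <<'E'
import cv2,numpy as np
from station import robot, vision
def cloud(n,d):
    c=vision.calibration(n);K=np.array(c["mtx"]);V=np.array(c["view"])
    v,u=np.mgrid[0:400,0:640]
    P=np.stack([(u-K[0,2])/K[0,0]*d,(v-K[1,2])/K[1,1]*d,d],-1)-V[:3,3]
    return P@V[:3,:3]          # world points
def ortho(n,p,x0,x1,y0,y1,z,s=2000):
    "orthographic picture of plane z: rows down = -x, cols right = -y, s px/m"
    c=vision.calibration(n);K=np.array(c["mtx"]);V=np.array(c["view"])
    w,h=int((y1-y0)*s),int((x1-x0)*s)
    r,q=np.mgrid[0:h,0:w].astype(np.float32)
    W=np.stack([x1-r/s,y1-q/s,np.full_like(r,z)],-1)
    C=W@V[:3,:3].T+V[:3,3];uv=C@K.T
    return cv2.remap(p,(uv[...,0]/uv[...,2]).astype(np.float32),(uv[...,1]/uv[...,2]).astype(np.float32),cv2.INTER_CUBIC)
def snap(k):
    out={}
    for n in("scene","top"):
        p,d=vision.read_camera(n);np.savez(f"pics/{n}{k}.npz",p=p,d=d);out[n]=(p,d)
    return out
def load(k): 
    return {n:(lambda f:(f["p"],f["d"]))(np.load(f"pics/{n}{k}.npz")) for n in("scene","top")}
E
python3 - <<'E'
from h import *
S=load(0);C={n:cloud(n,S[n][1]) for n in S}
for nm,u,v in [("pan",333,175),("handle",341,205),("mat",322,190),("tray",256,178),("beads",256,153),("jar",390,147),("bar",398,174),("rack",333,112),("bottle",201,228),("box",453,215)]:
    print(nm,C["top"][v,u].round(3))
for nm,u,v in [("pan",287,238),("handle",303,205),("tray",368,308),("bar",228,180),("beads",352,328)]:
    print("s",nm,C["scene"][v,u].round(3))
E
```

```text
pan [ 0.549 -0.025  0.006]
handle [ 0.429 -0.049  0.081]
mat [0.495 0.016 0.003]
tray [0.542 0.254 0.008]
beads [0.634 0.254 0.011]
jar [ 0.634 -0.226  0.067]
bar [ 0.533 -0.248  0.086]
rack [ 0.758 -0.027  0.091]
bottle [0.355 0.426 0.097]
box [ 0.39  -0.435  0.065]
s pan [ 0.539 -0.028  0.006]
s handle [ 0.457 -0.038  0.061]
s tray [0.56  0.253 0.004]
s bar [ 0.534 -0.236  0.087]
s beads [0.626 0.252 0.008]
```

Run:
```python
from h import *
S=load(0);rows=[]
for n in S:
    p=S[n][0]
    a=ortho(n,p,.40,.62,-.10,.06,.006,1500);b=ortho(n,p,.46,.68,.19,.32,.006,1500);c=ortho(n,p,.46,.68,-.34,-.15,.086,1500)
    rows.append(np.hstack([a,b,c]))
im=np.vstack(rows);print(im.shape);cv2.imwrite("pics/ortho0.png",im[:,:,::-1])
C={n:cloud(n,S[n][1]).reshape(-1,3) for n in S};col={n:S[n][0].reshape(-1,3).astype(int) for n in S}
def box(P,x0,x1,y0,y1,z0,z1): return (P[:,0]>x0)&(P[:,0]<x1)&(P[:,1]>y0)&(P[:,1]<y1)&(P[:,2]>z0)&(P[:,2]<z1)
for n in S:
    P=C[n];print(n)
    m=P[box(P,.54,.72,-.30,-.13,.122,.140)];A=np.c_[2*m[:,:2],np.ones(len(m))]
    s=np.linalg.lstsq(A,(m[:,:2]**2).sum(1),rcond=None)[0];print(" jar",s[:2],np.sqrt(s[2]+s[0]**2+s[1]**2),m[:,2].mean(),len(m))
    for nm,b in (("bar",(.46,.60,-.35,-.15,.080,.092)),("handle",(.38,.51,-.09,0,.04,.12)),("tray",(.45,.72,.19,.32,.002,.05)),("mach",(.45,.75,-.36,-.10,.052,.068)),("mat",(.44,.60,-.09,.05,.002,.012))):
        m=P[box(P,*b)];r=cv2.minAreaRect((m[:,:2]*1000).astype(np.float32));print(" ",nm,[np.round(x,1) for x in r],m[:,2].mean().round(3),len(m),(m.mean(0)).round(3))
        if nm=="handle":
            q=m-m.mean(0);print("   dir",np.linalg.svd(q,full_matrices=False)[2][0].round(3),m[:,2].min(),m[:,2].max())
```

```text
Traceback (most recent call last):
ValueError: all the input array dimensions except for the concatenation axis must match exactly, but along dimension 0, the array at index 0 has size 329 and the array at index 1 has size 330
```

```bash
sed -i 's/w,h=int((y1-y0)\*s),int((x1-x0)\*s)/w,h=round((y1-y0)*s),round((x1-x0)*s)/' h.py
cat > m.py <<'E'
from h import *
S=load(0);rows=[]
for n in S:
    p=S[n][0]
    a=ortho(n,p,.40,.59,-.10,.06,.006,1500);b=ortho(n,p,.49,.68,.19,.32,.006,1500);c=ortho(n,p,.49,.68,-.34,-.15,.086,1500)
    rows.append(np.hstack([a,b,c]))
im=np.vstack(rows);print(im.shape);cv2.imwrite("pics/ortho0.png",im[:,:,::-1])
C={n:cloud(n,S[n][1]).reshape(-1,3) for n in S}
def box(P,x0,x1,y0,y1,z0,z1): return (P[:,0]>x0)&(P[:,0]<x1)&(P[:,1]>y0)&(P[:,1]<y1)&(P[:,2]>z0)&(P[:,2]<z1)
for n in S:
    P=C[n];print(n)
    m=P[box(P,.54,.72,-.30,-.13,.122,.140)];A=np.c_[2*m[:,:2],np.ones(len(m))]
    s=np.linalg.lstsq(A,(m[:,:2]**2).sum(1),rcond=None)[0];print(" jar",s[:2],np.sqrt(s[2]+s[0]**2+s[1]**2),m[:,2].mean(),len(m))
    for nm,b in (("bar",(.46,.60,-.35,-.15,.080,.092)),("handle",(.38,.51,-.09,0,.04,.12)),("tray",(.45,.72,.19,.32,.002,.05)),("mach",(.45,.75,-.36,-.10,.052,.068)),("mat",(.44,.60,-.09,.05,.002,.012))):
        m=P[box(P,*b)];r=cv2.minAreaRect((m[:,:2]*1000).astype(np.float32));print(" ",nm,[np.round(x,1) for x in r],m[:,2].mean().round(3),len(m),(m.mean(0)).round(3))
        if nm=="handle":
            q=m-m.mean(0);print("   dir",np.linalg.svd(q,full_matrices=False)[2][0].round(3),m[:,2].min(),m[:,2].max())
E
python3 m.py
```

```text
(570, 720, 3)
scene
 jar [ 0.63328864 -0.22158905] 0.047859766966979814 0.12762718862640499 267
  bar [array([ 565.1, -240.3]), array([ 89.4, 158.9]), np.float64(15.3)] 0.085 480 [ 0.539 -0.247  0.085]
  handle [array([459. , -41.9]), array([96.4, 15.2]), np.float64(11.2)] 0.063 202 [ 0.456 -0.041  0.063]
   dir [ 0.86   0.176 -0.479] 0.04002180836616302 0.08695194112765492
  tray [array([585.1, 254.9]), array([269.5, 129.5]), np.float64(0.0)] 0.012 2790 [0.603 0.255 0.012]
  mach [array([ 604.5, -229.8]), array([201.4, 201.6]), np.float64(15.0)] 0.06 3070 [ 0.617 -0.21   0.06 ]
  mat [array([520.2, -20.4]), array([159.5, 138.9]), np.float64(0.1)] 0.005 1255 [ 0.535 -0.015  0.005]
top
 jar [ 0.63515597 -0.22408391] 0.04771941587594043 0.12903015393876 131
  bar [array([ 567.5, -243.3]), array([ 87.2, 160. ]), np.float64(15.2)] 0.086 308 [ 0.541 -0.249  0.086]
  handle [array([461.2, -44.5]), array([93.2, 14.4]), np.float64(11.2)] 0.065 98 [ 0.456 -0.045  0.065]
   dir [-0.875 -0.193  0.445] 0.040367948699913586 0.08948876787922931
  tray [array([585. , 256.1]), array([269.4, 127.1]), np.float64(0.1)] 0.013 1323 [0.597 0.254 0.013]
  mach [array([ 606.9, -231.8]), array([200.5, 199.7]), np.float64(15.6)] 0.06 2141 [ 0.605 -0.229  0.06 ]
  mat [array([519.7, -20.5]), array([137.4, 160.1]), np.float64(89.3)] 0.006 696 [ 0.53  -0.018  0.006]
```

View pics/ortho0.png

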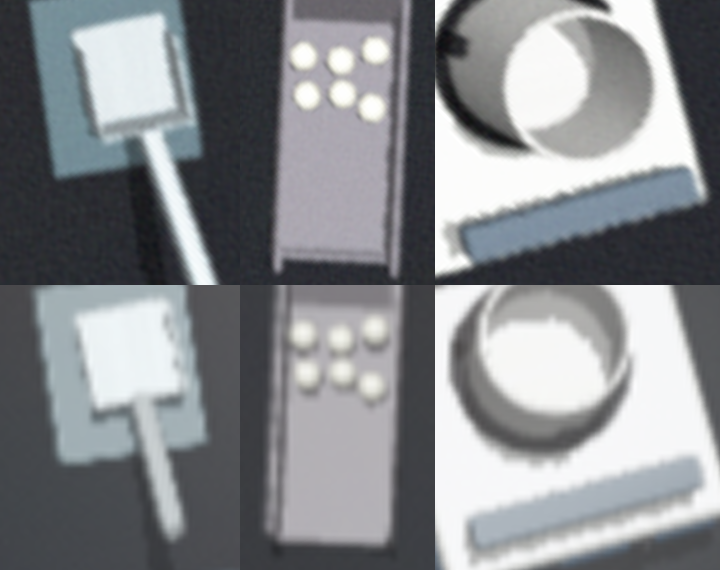

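Scoop pan is at about (0.540,-0.026) with yaw ~11°, on a mat centred near (0.538,-0.018). The grip is at about (0.455,-0.043,0.057). The heights agree with the text, and the ortho crop confirms this is the steel scoop. Next I refine the tray and beads, and plan the approach.

```bash
cat > plan.py <<'E'
import sys,numpy as np
from station import robot
# usage: plan.py rows x y z yawdeg [x0 y0 z0 yaw0]
a=[float(v) for v in sys.argv[1:]];n=int(a[0]);s=robot.state()
p=s["tool_pos"];y=np.degrees(s["eef_rot"][2])
print("now",p.round(4),y.round(2),"t",round(s["clock"],2),"gap",round(s["finger_gap"],4),"F",s["wrist_force"].round(1))
if len(a)>5:p,y=np.array(a[5:8]),a[8]
d=(np.array(a[1:4])-p)/n;dy=(a[4]-y)/n
for i in range(n):
    t=np.radians(y+i*dy);c,k=np.cos(t),np.sin(t)
    print([round(c*d[0]+k*d[1],4),round(k*d[0]-c*d[1],4),round(-d[2],4),round(-dy,2)])
E
python3 - <<'E'
from h import *
S=load(0)
for n in S:
    p,d=S[n];P=cloud(n,d);m=(P[...,0]>.46)&(P[...,0]<.72)&(P[...,1]>.19)&(P[...,1]<.32)
    w=m&(P[...,2]>.026)&(P[...,2]<.04)
    for sd in (-1,1):
        q=P[w&((P[...,1]-.254)*sd>.02)&(P[...,0]<.66)];f=np.polyfit(q[:,0],q[:,1],1);print(n,"wall",sd,len(q),"yaw",np.degrees(np.arctan(f[0])).round(2),"y@.6",np.polyval(f,.6).round(4),q[:,2].mean().round(3))
    o=ortho(n,p,.55,.70,.19,.32,.013,2000).min(2);th=(o>200).astype(np.uint8)
    k,l,st,c=cv2.connectedComponentsWithStats(th)
    print([(round(.70-c[i][1]/2000,4),round(.32-c[i][0]/2000,4),int(st[i][4])) for i in range(1,k) if st[i][4]>150])
E
python3 plan.py 15 .455 -.0425 .18 26.2
```

```text
scene wall -1 135 yaw -2.55 y@.6 0.2173 0.033
scene wall 1 128 yaw -2.59 y@.6 0.2933 0.033
[(np.float64(0.6486), np.float64(0.2306), 897), (np.float64(0.6449), np.float64(0.2784), 873), (np.float64(0.642), np.float64(0.2535), 910), (np.float64(0.6199), np.float64(0.2523), 877), (np.float64(0.6188), np.float64(0.2761), 870), (np.float64(0.6106), np.float64(0.2329), 918)]
top wall -1 52 yaw -2.3 y@.6 0.2146 0.033
top wall 1 57 yaw -2.64 y@.6 0.2903 0.033
[(np.float64(0.6504), np.float64(0.2301), 609), (np.float64(0.647), np.float64(0.2771), 592), (np.float64(0.644), np.float64(0.2527), 643), (np.float64(0.6216), np.float64(0.2514), 565), (np.float64(0.6208), np.float64(0.2749), 623), (np.float64(0.613), np.float64(0.2319), 608)]
now [ 0.254  -0.5153  0.2305] 26.23 t 0.1 gap 0.0855 F [-0.4 -0.  -0.3]
[np.float64(0.026), np.float64(-0.0224), np.float64(0.0034), np.float64(0.0)]
[np.float64(0.0259), np.float64(-0.0224), np.float64(0.0034), np.float64(0.0)]
[np.float64(0.0259), np.float64(-0.0224), np.float64(0.0034), np.float64(0.0)]
[np.float64(0.0259), np.float64(-0.0224), np.float64(0.
[... 192 characters left out ...]
4(0.0259), np.float64(-0.0224), np.float64(0.0034), np.float64(0.0)]
[np.float64(0.0259), np.float64(-0.0224), np.float64(0.0034), np.float64(0.0)]
[np.float64(0.0259), np.float64(-0.0224), np.float64(0.0034), np.float64(0.0)]
[np.float64(0.0259), np.float64(-0.0224), np.float64(0.0034), np.float64(0.0)]
[np.float64(0.0259), np.float64(-0.0224), np.float64(0.0034), np.float64(0.0)]
[np.float64(0.0259), np.float64(-0.0224), np.float64(0.0034), np.float64(0.0)]
[np.float64(0.0259), np.float64(-0.0224), np.float64(0.0034), np.float64(0.0)]
[np.float64(0.0259), np.float64(-0.0224), np.float64(0.0034), np.float64(0.0)]
[np.float64(0.0259), np.float64(-0.0224), np.float64(0.0034), np.float64(0.0)]
```

Call:
jog_arm --pt "0.026 -0.0224 0.0034 0 -1" --pt "0.026 -0.0224 0.0034 0 -1" --pt "0.026 -0.0224 0.0034 0 -1" --pt "0.026 -0.0224 0.0034 0 -1" --pt "0.026 -0.0224 0.0034 0 -1"

```text
clock: 0.6
tool_pos: [0.3214, -0.3563, 0.2137]
eef_rot: [-3.141, -0.0, 0.457]
wrist_force: [-0.7, -0.8, 0.6]
finger_gap: 0.0854
finger_force: 0.0
```

Call:
jog_arm --pt "0.026 -0.0224 0.0034 0 -1" --pt "0.026 -0.0224 0.0034 0 -1" --pt "0.026 -0.0224 0.0034 0 -1" --pt "0.026 -0.0224 0.0034 0 -1" --pt "0.026 -0.0224 0.0034 0 -1"

```text
clock: 1.1
tool_pos: [0.3885, -0.1985, 0.1969]
eef_rot: [-3.141, 0.0, 0.458]
wrist_force: [1.1, 0.5, -0.1]
finger_gap: 0.0853
finger_force: 0.0
```

Call:
jog_arm --pt "0.026 -0.0224 0.0034 0 -1" --pt "0.026 -0.0224 0.0034 0 -1" --pt "0.026 -0.0224 0.0034 0 -1" --pt "0.026 -0.0224 0.0034 0 -1" --pt "0.026 -0.0224 0.0034 0 -1"

```text
clock: 1.6
tool_pos: [0.4556, -0.0405, 0.18]
eef_rot: [-3.141, 0.0, 0.458]
wrist_force: [-0.4, -0.4, -0.0]
finger_gap: 0.0854
finger_force: 0.0
```

```bash
python3 plan.py 5 .455 -.0425 .12 11.3
```

```text
now [ 0.4556 -0.0405  0.18  ] 26.23 t 1.6 gap 0.0854 F [-0.4 -0.4 -0. ]
[np.float64(-0.0003), np.float64(0.0003), np.float64(0.012), np.float64(2.99)]
[np.float64(-0.0003), np.float64(0.0003), np.float64(0.012), np.float64(2.99)]
[np.float64(-0.0003), np.float64(0.0003), np.float64(0.012), np.float64(2.99)]
[np.float64(-0.0002), np.float64(0.0003), np.float64(0.012), np.float64(2.99)]
[np.float64(-0.0002), np.float64(0.0004), np.float64(0.012), np.float64(2.99)]
```

Call:
jog_arm --pt "-0.0003 0.0003 0.012 2.98 -1" --pt "-0.0003 0.0003 0.012 2.98 -1" --pt "-0.0003 0.0003 0.012 2.98 -1" --pt "-0.0003 0.0003 0.012 2.98 -1" --pt "-0.0003 0.0003 0.012 2.98 -1"

```text
clock: 2.1
tool_pos: [0.4543, -0.0437, 0.1195]
eef_rot: [-3.141, 0.001, 0.196]
wrist_force: [-0.3, 0.1, -0.2]
finger_gap: 0.0851
finger_force: 0.0
```

Call:
jog_arm --pt "0 0 0.02 0 -1" --pt "0 0 0.02 0 -1" --pt "0 0 0.02 0 -1" --pt "0 0 0.015 0 -1" --pt "0 0 0.0075 0 -1"

```text
clock: 2.6
tool_pos: [0.4533, -0.0435, 0.0362]
eef_rot: [-3.14, 0.002, 0.198]
wrist_force: [-0.2, 0.3, 0.4]
finger_gap: 0.0853
finger_force: 0.0
```

Run:
```python
from h import *
S=snap(1);s=robot.state();print(s["tool_pos"],s["eef_rot"])
p=S["scene"][0];cv2.imwrite("pics/c1.png",cv2.resize(p[140:270,230:360],None,fx=4,fy=4,interpolation=cv2.INTER_CUBIC)[:,:,::-1])
```

```text
[ 0.45359847 -0.04360406  0.03678045] [-3.14022535e+00  2.22570164e-03  1.97688768e-01]
```

View pics/c1.png

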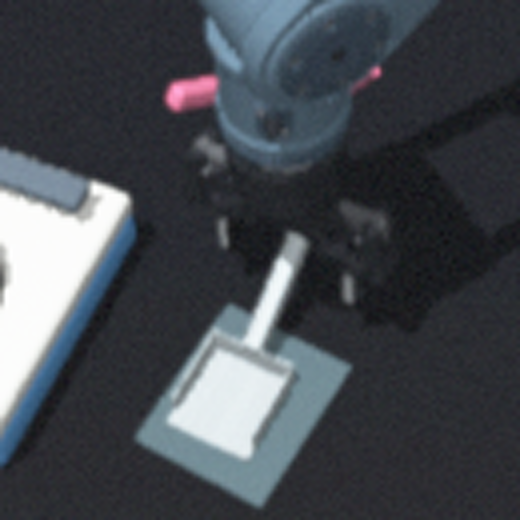

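The open fingers straddle the steel handle: pads at crop (223,232) and (348,288), handle between at (292,245). Now close and lift a little.

Call:
jog_arm --pt "0 0 0 0 1" --pt "0 0 0 0 1" --pt "0 0 0 0 1" --pt "0 0 0 0 1" --pt "0 0 0 0 1"

```text
clock: 3.2
tool_pos: [0.4548, -0.044, 0.0381]
eef_rot: [3.141, -0.0, 0.198]
wrist_force: [-3.2, 0.1, 4.6]
finger_gap: 0.0134
finger_force: 62.4
```

Call:
jog_arm --pt "0 0 0 0 1" --pt "0 0 0 0 1" --pt "0 0 -0.01 0 1" --pt "0 0 -0.02 0 1" --pt "0 0 -0.02 0 1"

```text
clock: 3.7
tool_pos: [0.4539, -0.0437, 0.0883]
eef_rot: [-3.141, 0.001, 0.198]
wrist_force: [-0.2, -0.1, -1.5]
finger_gap: 0.0129
finger_force: 59.8
```

Call:
jog_arm --pt "0 0 -0.02 0 1" --pt "0 0 -0.03 0 1" --pt "0 0 -0.02 0 1" --pt "0 0 0 0 1" --pt "0 0 0 0 1"

```text
clock: 4.2
tool_pos: [0.4544, -0.0439, 0.1577]
eef_rot: [3.141, -0.0, 0.198]
wrist_force: [0.5, -0.3, -1.3]
finger_gap: 0.013
finger_force: 59.9
```

```bash
cat > scoop.py <<'E'
from h import *
import sys
S=snap(sys.argv[1]);s=robot.state();p=s["tool_pos"];y=s["eef_rot"][2];print(p,np.degrees(y),s["clock"],s["finger_gap"])
c,k=np.cos(y),np.sin(y)
for n in S:
    P=cloud(n,S[n][1])-p;L=np.stack([c*P[...,0]+k*P[...,1],-k*P[...,0]+c*P[...,1],P[...,2]],-1) # tool-yaw frame, z up
    m=(L[...,0]>.05)&(L[...,0]<.16)&(abs(L[...,1])<.045)&(abs(L[...,2]+.04)<.045)
    im=cv2.cvtColor(S[n][0],cv2.COLOR_RGB2HSV)
    q=L[m];A=np.c_[q[:,:2],np.ones(len(q))];keep=np.ones(len(q),bool)
    for i in range(8):
        f=np.linalg.lstsq(A[keep],q[keep,2],rcond=None)[0];r=q[:,2]-A@f;keep=abs(r-np.median(r[keep]))<(.006 if i<5 else .0025)
    g=q[keep];R=cv2.minAreaRect((g[:,:2]*1000).astype(np.float32))
    print(n,len(q),keep.sum(),"pitch(down+)",np.degrees(np.arctan(-f[0])).round(1),"roll",np.degrees(np.arctan(f[1])).round(1),"floor z rel tcp at x=.087:",(f[0]*.087+f[2]).round(4),"rect",[np.round(v,1) for v in R],"x",g[:,0].min().round(4),g[:,0].max().round(4))
E
python3 scoop.py 2
```

```text
[ 0.45356992 -0.0435816   0.15648333] 11.330011924287613 4.3 0.01290649232649318
scene 768 453 pitch(down+) -0.2 roll 0.4 floor z rel tcp at x=.087: -0.0319 rect [array([90.1,  1.1]), array([66.3, 62.7]), np.float64(0.2)] x 0.0568 0.1233
  return _methods._mean(a, axis=axis, dtype=dtype,
  ret = ret.dtype.type(ret / rcount)
Traceback (most recent call last):
  File "scoop.py", line 13, in <module>
    print(n,len(q),keep.sum(),"pitch(down+)",np.degrees(np.arctan(-f[0])).round(1),"roll",np.degrees(np.arctan(f[1])).round(1),"floor z rel tcp at x=.087:",(f[0]*.087+f[2]).round(4),"rect",[np.round(v,1) for v in R],"x",g[:,0].min().round(4),g[:,0].max().round(4))
                                                                                                                                                                                                                            ~~~~~~~~~~^^
ValueError: zero-size array to reduction operation minimum which has no identity
```

Firm and level: the lip is 123 mm ahead of the TCP, the pan centre 88 mm ahead and +1 mm left, and the underside about 33.5 mm below it. On to the tray.

```bash
sed -i 's/    g=q\[keep\];R/    if keep.sum()<50: print(n,"no plane");continue\n    g=q[keep];R/' scoop.py; python3 plan.py 10 .4621 .2590 .12 -2.5 .4540 -.0438 .157 11.33
```

```text
now [ 0.4536 -0.0436  0.1565] 11.33 t 4.3 gap 0.0129 F [-0.6  0.3 -0.9]
[np.float64(0.0067), np.float64(-0.0295), np.float64(0.0037), 1.38]
[np.float64(0.006), np.float64(-0.0297), np.float64(0.0037), 1.38]
[np.float64(0.0053), np.float64(-0.0298), np.float64(0.0037), 1.38]
[np.float64(0.0046), np.float64(-0.0299), np.float64(0.0037), 1.38]
[np.float64(0.0039), np.float64(-0.03), np.float64(0.0037), 1.38]
[np.float64(0.0031), np.float64(-0.0301), np.float64(0.0037), 1.38]
[np.float64(0.0024), np.float64(-0.0302), np.float64(0.0037), 1.38]
[np.float64(0.0017), np.float64(-0.0302), np.float64(0.0037), 1.38]
[np.float64(0.001), np.float64(-0.0303), np.float64(0.0037), 1.38]
[np.float64(0.0002), np.float64(-0.0303), np.float64(0.0037), 1.38]
```

Call:
jog_arm --pt "0.0067 -0.0295 0.0037 1.38 1" --pt "0.006 -0.0297 0.0037 1.38 1" --pt "0.0053 -0.0298 0.0037 1.38 1" --pt "0.0046 -0.0299 0.0037 1.38 1" --pt "0.0039 -0.03 0.0037 1.38 1"

```text
clock: 4.8
tool_pos: [0.4574, 0.1085, 0.1376]
eef_rot: [-3.141, 0.003, 0.076]
wrist_force: [0.1, 0.1, -1.3]
finger_gap: 0.013
finger_force: 59.8
```

Call:
jog_arm --pt "0.0031 -0.0301 0.0037 1.38 1" --pt "0.0024 -0.0302 0.0037 1.38 1" --pt "0.0017 -0.0302 0.0037 1.38 1" --pt "0.001 -0.0303 0.0037 1.38 1" --pt "0.0002 -0.0303 0.0037 1.38 1"

```text
clock: 5.3
tool_pos: [0.4613, 0.2596, 0.1188]
eef_rot: [3.141, 0.003, -0.044]
wrist_force: [0.6, -0.2, -1.3]
finger_gap: 0.0132
finger_force: 59.8
```

Call:
jog_arm --pt "0 0 0.01 0 1" --pt "0 0 0.015 0 1" --pt "0 0 0.015 0 1" --pt "0 0 0 0 1" --pt "0 0 0 0 1"

```text
clock: 5.8
tool_pos: [0.4618, 0.2579, 0.0798]
eef_rot: [3.141, 0.003, -0.043]
wrist_force: [0.3, -0.8, -2.2]
finger_gap: 0.013
finger_force: 59.7
```

```bash
python3 scoop.py 3
python3 - <<'E'
from h import *
S=load(3)
a=[ortho(n,S[n][0],.44,.70,.18,.33,z,1500) for n in S for z in (.006,.047)]
cv2.imwrite("pics/o3.png",cv2.resize(np.hstack(a),None,fx=.85,fy=.85)[:,:,::-1])
E
python3 plan.py 1 .4621 .2590 .08 -2.5
```

```text
[0.46297929 0.25834934 0.08110498] -2.491390316370599 5.9 0.012899405925298273
scene 1806 191 pitch(down+) 22.1 roll -8.7 floor z rel tcp at x=.087: -0.0408 rect [array([107. ,   2.6]), array([ 80.2, 105.4]), np.float64(90.0)] x 0.0543 0.1597
top no plane
now [0.463  0.2583 0.0811] -2.49 t 5.9 gap 0.0129 F [-0.2  0.3 -1.4]
[np.float64(-0.0009), np.float64(-0.0006), np.float64(0.0011), np.float64(0.01)]
```

View pics/o3.png

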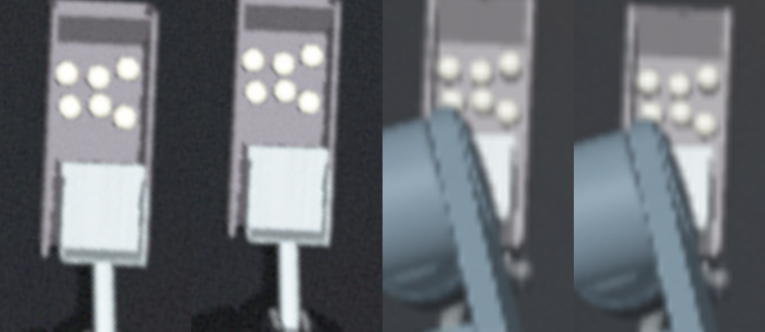

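The scene crop shows the pan ahead of the beads: lip at (287,147) in panel 2, nearest bead edge clear of it, laterally centred within ~1 mm. Now lower it to the floor.

Call:
jog_arm --pt "0 -0.001 0.015 0 1" --pt "0 0 0.015 0 1" --pt "0 0 0.01 0 1" --pt "0 0 0.003 0 1" --pt "0 0 0 0 1"

```text
clock: 6.4
tool_pos: [0.463, 0.2597, 0.0386]
eef_rot: [3.142, -0.0, -0.043]
wrist_force: [-0.4, 0.3, -1.3]
finger_gap: 0.0131
finger_force: 59.8
```

Call:
jog_arm --pt "0 0 0.001 0 1" --pt "0 0 0 0 1"

```text
clock: 6.6
tool_pos: [0.4634, 0.2599, 0.0381]
eef_rot: [-3.141, -0.001, -0.043]
wrist_force: [-3.2, -0.7, 6.6]
finger_gap: 0.0131
finger_force: 61.0
```

Call:
jog_arm --pt "0 0 0.0005 0 1" --pt "0 0 0 0 1"

```text
clock: 6.8
tool_pos: [0.4632, 0.2599, 0.0379]
eef_rot: [-3.141, -0.001, -0.043]
wrist_force: [-5.7, -2.6, 9.1]
finger_gap: 0.0129
finger_force: 61.6
```

Call:
jog_arm --pt "0.01 0 0 0 1" --pt "0.01 0 0 0 1" --pt "0.01 0 0 0 1" --pt "0.01 0 0 0 1" --pt "0.01 0 0 0 1"

```text
clock: 7.3
tool_pos: [0.5131, 0.2581, 0.0381]
eef_rot: [-3.141, -0.0, -0.043]
wrist_force: [-7.2, -0.1, 10.7]
finger_gap: 0.0129
finger_force: 61.5
```

Call:
jog_arm --pt "0.01 0 0 0 1" --pt "0.007 0 0 0 1" --pt "0.005 0 0 0 1" --pt "0.003 0 0 0 1" --pt "0.001 0 0 0 1"

```text
clock: 7.8
tool_pos: [0.539, 0.2569, 0.0381]
eef_rot: [-3.141, -0.0, -0.043]
wrist_force: [-8.2, -0.4, 10.7]
finger_gap: 0.013
finger_force: 61.4
```

Run:
```python
from h import *
S=snap(4)
a=[ortho(n,S[n][0],.52,.70,.18,.33,.010,2200) for n in S]
cv2.imwrite("pics/o4.png",np.hstack(a)[:,:,::-1]);s=robot.state();print(s["tool_pos"],s["wrist_force"])
```

```text
[0.53907234 0.25691938 0.03804419] [-5.17090053  0.13442813  9.15933099]
```

View pics/o4.png

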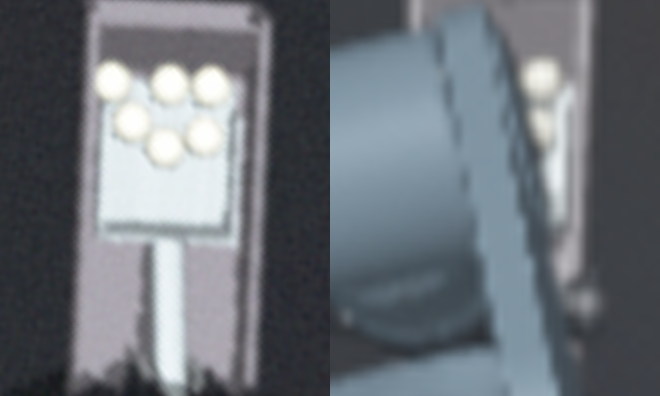

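Three beads are well in the pan: (132,122), (166,147), (204,132). Three more sit at the lip against the ramp, the leftmost (112,80) close to the side wall. Push the last few millimetres.

Call:
jog_arm --pt "0.002 0 0 0 1" --pt "0.002 0 0 0 1" --pt "0.001 0 0 0 1" --pt "0 0 0 0 1"

```text
clock: 8.3
tool_pos: [0.5424, 0.2568, 0.0381]
eef_rot: [-3.141, 0.002, -0.042]
wrist_force: [-11.9, -0.8, 14.9]
finger_gap: 0.0128
finger_force: 62.1
```

Run:
```python
from h import *
S=snap(5)
a=ortho("scene",S["scene"][0],.60,.70,.20,.31,.013,5000)
cv2.imwrite("pics/o5.png",a[:,:,::-1])
o=ortho("scene",S["scene"][0],.55,.70,.19,.32,.014,2000).min(2)
c=cv2.HoughCircles(cv2.GaussianBlur(o,(5,5),0),cv2.HOUGH_GRADIENT,1,24,param1=80,param2=9,minRadius=14,maxRadius=22)
print([(round(.70-v/2000,4),round(.32-u/2000,4)) for u,v,r in c[0]]);s=robot.state();print(s["tool_pos"],s["wrist_force"])
```

```text
[(np.float32(0.6622), np.float32(0.2348)), (np.float32(0.6648), np.float32(0.2798)), (np.float32(0.6638), np.float32(0.2538)), (np.float32(0.6438), np.float32(0.2378)), (np.float32(0.6467), np.float32(0.2182)), (np.float32(0.6107), np.float32(0.2332))]
[0.54249341 0.25677578 0.0380802 ] [-12.14973783  -0.11898607  15.1586691 ]
```

View pics/o5.png

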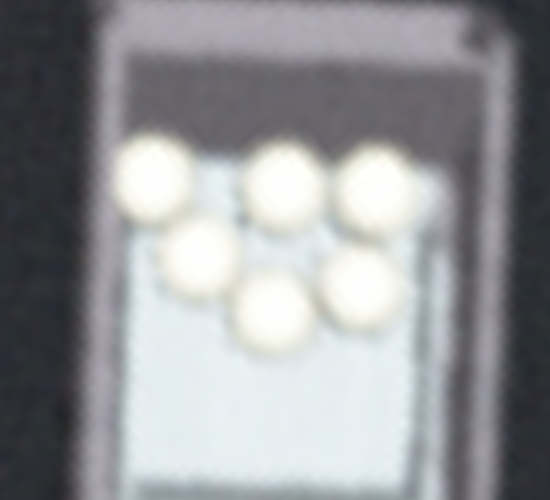

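Call:
jog_arm --pt "-0.002 0 0 0 1" --pt "-0.004 0 0 0 1" --pt "-0.005 0 0 0 1" --pt "-0.006 0 0 0 1" --pt "-0.006 0 0 0 1"

```text
clock: 8.9
tool_pos: [0.5222, 0.2574, 0.0376]
eef_rot: [-3.141, -0.004, -0.043]
wrist_force: [3.8, 0.1, 5.7]
finger_gap: 0.0129
finger_force: 60.5
```

Call:
jog_arm --pt "-0.006 0 0 0 1" --pt "-0.006 0 0 0 1" --pt "-0.005 0 0 0 1" --pt "-0.004 0 0 0 1" --pt "-0.002 0 0 0 1"

```text
clock: 9.4
tool_pos: [0.4991, 0.2585, 0.0376]
eef_rot: [-3.141, -0.004, -0.043]
wrist_force: [3.6, -0.2, 5.7]
finger_gap: 0.0129
finger_force: 60.7
```

Run:
```python
from h import *
S=snap(6)
a=ortho("scene",S["scene"][0],.56,.68,.20,.31,.013,4000)
cv2.imwrite("pics/o6.png",a[:,:,::-1])
s=robot.state();print(s["tool_pos"],s["wrist_force"])
```

```text
[0.49887265 0.25852177 0.037573  ] [2.02359488 0.38199624 8.4506868 ]
```

View pics/o6.png

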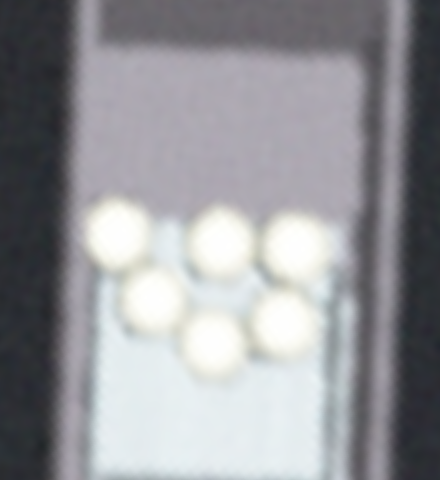

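All six beads ride with the pan: front row at (118,233), (219,240), (293,245). I'll go further back, then start sharply forward so they roll towards the rear wall.

Call:
jog_arm --pt "-0.003 0 0 0 1" --pt "-0.006 0 0 0 1" --pt "-0.009 0 0 0 1" --pt "-0.008 0 0 0 1" --pt "-0.005 0 0 0 1"

```text
clock: 10.0
tool_pos: [0.468, 0.2599, 0.0376]
eef_rot: [-3.141, -0.004, -0.043]
wrist_force: [4.4, -0.0, 6.0]
finger_gap: 0.0129
finger_force: 60.8
```

Call:
jog_arm --pt "-0.002 0 -0.0005 0 1" --pt "0 0 0 0 1" --pt "0.025 0 0 0 1" --pt "0.018 0 0 0 1" --pt "0.012 0 0 0 1"

```text
clock: 10.5
tool_pos: [0.5182, 0.2573, 0.0367]
eef_rot: [3.141, 0.004, -0.043]
wrist_force: [-8.9, -0.1, 14.2]
finger_gap: 0.0131
finger_force: 61.6
```

Call:
jog_arm --pt "0.007 0 0 0 1" --pt "0.003 0 0 0 1" --pt "0.001 0 0 0 1"

```text
clock: 10.8
tool_pos: [0.5282, 0.2569, 0.0368]
eef_rot: [3.141, 0.005, -0.043]
wrist_force: [-8.8, 0.0, 14.3]
finger_gap: 0.0129
finger_force: 61.7
```

Run:
```python
from h import *
S=snap(7)
a=ortho("scene",S["scene"][0],.56,.68,.20,.31,.013,4000)
cv2.imwrite("pics/o7.png",a[:,:,::-1])
s=robot.state();print(s["tool_pos"],s["wrist_force"])
```

```text
[0.52825678 0.25689236 0.03677322] [-6.79142313 -0.42610223 11.63189356]
```

View pics/o7.png

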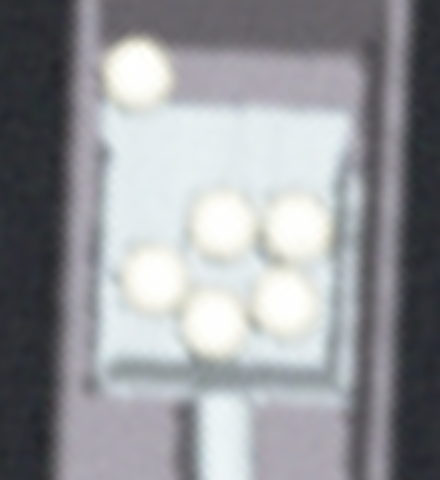

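Five beads sit well inside the pan. The sixth stays in the tray at (138,72). Lift slowly.

Call:
jog_arm --pt "0 0 -0.003 0 1" --pt "0 0 -0.007 0 1" --pt "0 0 -0.012 0 1" --pt "0 0 -0.017 0 1" --pt "0 0 -0.022 0 1"

```text
clock: 11.4
tool_pos: [0.5295, 0.2564, 0.0978]
eef_rot: [3.141, 0.003, -0.043]
wrist_force: [-0.2, 0.5, -1.7]
finger_gap: 0.0131
finger_force: 59.6
```

Call:
jog_arm --pt "0 0 -0.025 0 1" --pt "0 0 -0.025 0 1" --pt "0 0 -0.02 0 1" --pt "0 0 -0.014 0 1" --pt "0 0 -0.008 0 1"

```text
clock: 11.9
tool_pos: [0.5309, 0.2568, 0.1914]
eef_rot: [-3.141, -0.001, -0.043]
wrist_force: [0.6, 0.7, -1.5]
finger_gap: 0.0131
finger_force: 59.6
```

```bash
cat > pan.py <<'E'
from h import *
import sys
# pan-local picture analysis: floor plane pitch (floor points only) and beads, scene camera
S=snap(sys.argv[1]);s=robot.state();p=s["tool_pos"];y=s["eef_rot"][2];print(p.round(4),np.degrees(y).round(2),s["clock"],s["wrist_force"].round(1))
c,k=np.cos(y),np.sin(y)
for n in S:
    P=cloud(n,S[n][1])-p;L=np.stack([c*P[...,0]+k*P[...,1],-k*P[...,0]+c*P[...,1],P[...,2]],-1)
    q=L[(L[...,0]>.063)&(L[...,0]<.121)&(abs(L[...,1]-.001)<.026)&(abs(L[...,2]+.028)<.02)]
    lo=q[abs(q[:,2]-np.median(q[:,2]))<.03];f=None;keep=q[:,2]<-.027
    if keep.sum()<20: print(n,"few",len(q));continue
    for i in range(4):
        A=np.c_[q[:,:2],np.ones(len(q))];f=np.linalg.lstsq(A[keep],q[keep,2],rcond=None)[0];keep=abs(q[:,2]-A@f)<.003
    h=q[:,2]-A@f;b=q[h>.011]
    print(n,len(q),"pitch down+",np.degrees(np.arctan(-f[0])).round(1),"z@.088",(f[0]*.088+f[2]).round(4))
    # cluster bead tops on a 1 mm grid
    g=np.zeros((70,70),np.uint8)
    for u in b: g[int((u[0]-.055)*1000)%70,int((u[1]+.035)*1000)%70]=1
    g=cv2.morphologyEx(g,cv2.MORPH_CLOSE,np.ones((5,5)));m,_,st,ce=cv2.connectedComponentsWithStats(g)
    print("  bead tops (x,y mm tool):",[(int(ce[i][1]+55),int(ce[i][0]-35),int(st[i][4])) for i in range(1,m) if st[i][4]>8])
E
python3 pan.py 8
```

```text
[0.531  0.2569 0.1908] -2.47 12.0 [ 0.6  0.1 -2. ]
scene 671 pitch down+ -1.2 z@.088 -0.0307
  bead tops (x,y mm tool): [(83, -2, 1059)]
top few 39
```

Five beads are carried: the wrist weight is up 0.55 N and the pan is level, mouth up by 1°. The tool can't tilt, so I'll empty the pan over the jar by running forward and reversing sharply. First a gentle transfer.

Call:
jog_arm --pt "-0.0012 0.0061 0.0003 0 1" --pt "-0.0024 0.0122 0.0005 0 1" --pt "-0.0036 0.0183 0.0008 0 1" --pt "-0.0048 0.0244 0.0011 0 1" --pt "-0.006 0.0305 0.0014 0 1"

```text
clock: 12.5
tool_pos: [0.5075, 0.1649, 0.1845]
eef_rot: [3.141, 0.002, -0.042]
wrist_force: [0.6, -0.8, -1.9]
finger_gap: 0.0133
finger_force: 59.6
```

Call:
jog_arm --pt "-0.0072 0.0366 0.0016 0 1" --pt "-0.0072 0.0366 0.0016 0 1" --pt "-0.0072 0.0366 0.0016 0 1" --pt "-0.0072 0.0366 0.0016 0 1" --pt "-0.0072 0.0366 0.0016 0 1"

```text
clock: 13.0
tool_pos: [0.4631, -0.0169, 0.1766]
eef_rot: [-3.142, 0.002, -0.043]
wrist_force: [0.5, -0.0, -1.7]
finger_gap: 0.013
finger_force: 59.6
```

Call:
jog_arm --pt "-0.0072 0.0366 0.0016 0 1" --pt "-0.0072 0.0366 0.0016 0 1" --pt "-0.0072 0.0366 0.0016 0 1" --pt "-0.006 0.0305 0.0014 0 1" --pt "-0.0048 0.0244 0.0011 0 1"

```text
clock: 13.5
tool_pos: [0.4234, -0.1801, 0.1694]
eef_rot: [-3.141, 0.002, -0.045]
wrist_force: [0.1, 0.4, -2.0]
finger_gap: 0.0128
finger_force: 59.6
```

Call:
jog_arm --pt "-0.0036 0.0183 0.0008 0 1" --pt "-0.0024 0.0122 0.0005 0 1" --pt "-0.0012 0.0061 0.0003 0 1" --pt "0 0 0 0 1" --pt "0 0 0 0 1"

```text
clock: 14.0
tool_pos: [0.4165, -0.2139, 0.1686]
eef_rot: [-3.141, 0.0, -0.043]
wrist_force: [0.4, -0.3, -2.1]
finger_gap: 0.0128
finger_force: 59.6
```

```bash
python3 pan.py 9; python3 plan.py 1 .417 -.2147 .17 -2.47
python3 - <<'E'
from h import *
S=load(9);s=robot.state();p=s["tool_pos"]
# jar rim vs lip in the same picture; refit jar now unobstructed?
for n in S:
    P=cloud(n,S[n][1]).reshape(-1,3);m=P[(P[:,0]>.575)&(P[:,0]<.70)&(P[:,1]>-.30)&(P[:,1]<-.15)&(P[:,2]>.125)&(P[:,2]<.1335)]
    A=np.c_[2*m[:,:2],np.ones(len(m))];v=np.linalg.lstsq(A,(m[:,:2]**2).sum(1),rcond=None)[0];print(n,"jar",v[:2].round(4),np.sqrt(v[2]+v[0]**2+v[1]**2).round(4),len(m),m[:,2].max().round(4))
a=ortho("scene",S["scene"][0],.47,.70,-.30,-.15,.145,2500);cv2.imwrite("pics/o9.png",a[:,:,::-1])
E
```

```text
[ 0.4167 -0.2138  0.1687] -2.41 14.1 [-0.   0.3 -1.3]
scene 364 pitch down+ -0.4 z@.088 -0.0312
  bead tops (x,y mm tool): [(75, 1, 548), (86, -16, 118)]
top 39 pitch down+ 1.8 z@.088 -0.0326
  bead tops (x,y mm tool): []
now [ 0.4167 -0.2138  0.1687] -2.41 t 14.1 gap 0.0129 F [-0.   0.3 -1.3]
[np.float64(0.0003), np.float64(0.0009), np.float64(-0.0013), np.float64(0.06)]
scene jar [ 0.6332 -0.2216] 0.0478 216 0.1334
top jar [ 0.6354 -0.2242] 0.0479 87 0.1331
```

Call:
jog_arm --pt "0.009 0.0003 -0.001 0 1" --pt "0.018 0.0003 -0.001 0 1" --pt "0.027 0.0003 0 0 1"

```text
clock: 14.4
tool_pos: [0.4714, -0.2174, 0.1711]
eef_rot: [3.141, -0.0, -0.043]
wrist_force: [0.4, 0.2, -1.5]
finger_gap: 0.0129
finger_force: 59.6
```

Call:
jog_arm --pt "0.035 0 0 0 1" --pt "0.035 0 0 0 1" --pt "-0.045 0 0 0 1" --pt "-0.045 0 0 0 1" --pt "-0.04 0 0 0 1"

```text
clock: 14.9
tool_pos: [0.41, -0.2143, 0.1697]
eef_rot: [-3.14, 0.002, -0.041]
wrist_force: [-0.7, 0.2, 0.5]
finger_gap: 0.0128
finger_force: 59.6
```

Call:
jog_arm --pt "0 0 0 0 1" --pt "0 0 0 0 1" --pt "0 0 0 0 1"

```text
clock: 15.2
tool_pos: [0.412, -0.2156, 0.1716]
eef_rot: [3.14, -0.002, -0.043]
wrist_force: [1.3, 0.2, -0.8]
finger_gap: 0.0129
finger_force: 59.6
```

```bash
python3 pan.py 10
python3 - <<'E'
from h import *
S=load(10)
a=ortho("scene",S["scene"][0],.47,.70,-.32,-.13,.13,1500);b=ortho("top",S["top"][0],.47,.70,-.32,-.13,.08,1500)
c=cv2.resize(S["scene"][0][130:290,130:350],(474,345))
cv2.imwrite("pics/o10.png",np.vstack([np.hstack([a,b]),cv2.resize(c,(a.shape[1]*2,240))])[:,:,::-1])
E
```

```text
[ 0.4118 -0.2155  0.1713] -2.42 15.3 [-0.6  0.4 -1.1]
scene 309 pitch down+ 0.3 z@.088 -0.0307
  bead tops (x,y mm tool): []
top 42 pitch down+ -4.4 z@.088 -0.0313
  bead tops (x,y mm tool): []
```

View pics/o10.png

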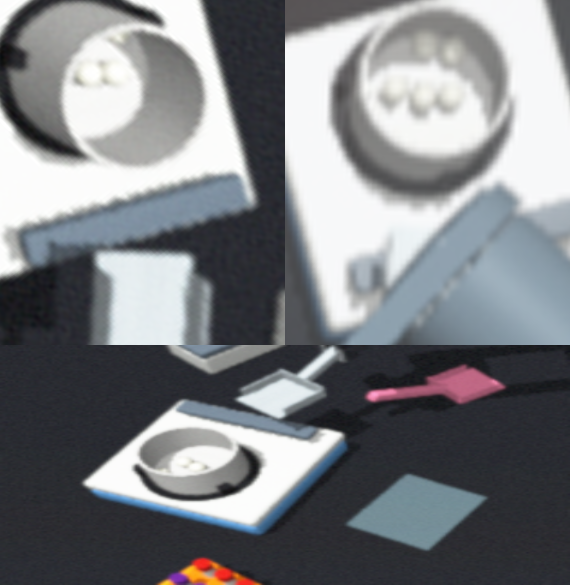

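All five beads are in the jar (top panel: 393,92; 424,98; 449,93; 426,42; 451,48) and the pan is empty. The bare mat is now fully visible, so I measure it and plan the return.

```bash
python3 - <<'E'
from h import *
S=load(10)
for n in S:
    P=cloud(n,S[n][1]);r=S[n][0].astype(int)
    m=(P[...,0]>.44)&(P[...,0]<.64)&(P[...,1]>-.11)&(P[...,1]<.08)&(P[...,2]<.012)&(r[...,1]>75)
    q=P[m];R=cv2.minAreaRect((q[:,:2]*1000).astype(np.float32));print(n,[np.round(v,1) for v in R],q.mean(0).round(4),len(q))
E
python3 - <<'E'
E
```

```text
scene [array([536. , -19.3]), array([123.5, 103.2]), np.float64(8.9)] [ 0.5385 -0.017   0.0034] 1537
top [array([540.8, -34.8]), array([197.6, 150. ]), np.float64(0.1)] [ 0.546  -0.0449  0.0011] 1678
```

```bash
python3 plan.py 8 .4503 -.0327 .08 8.9 .4125 -.2153 .171 -2.42
```

```text
now [ 0.4118 -0.2155  0.1713] -2.42 t 15.3 gap 0.0133 F [-0.6  0.4 -1.1]
[np.float64(0.0038), np.float64(-0.023), np.float64(0.0114), -1.42]
[np.float64(0.0043), np.float64(-0.0229), np.float64(0.0114), -1.42]
[np.float64(0.0049), np.float64(-0.0228), np.float64(0.0114), -1.42]
[np.float64(0.0054), np.float64(-0.0227), np.float64(0.0114), -1.42]
[np.float64(0.006), np.float64(-0.0225), np.float64(0.0114), -1.42]
[np.float64(0.0066), np.float64(-0.0224), np.float64(0.0114), -1.42]
[np.float64(0.0071), np.float64(-0.0222), np.float64(0.0114), -1.42]
[np.float64(0.0077), np.float64(-0.022), np.float64(0.0114), -1.42]
```

Call:
jog_arm --pt "0.0038 -0.023 0.005 -1.42 1" --pt "0.0043 -0.0229 0.005 -1.42 1" --pt "0.0049 -0.0228 0.005 -1.42 1" --pt "0.0054 -0.0227 0.01 -1.42 1" --pt "0.006 -0.0225 0.01 -1.42 1"

```text
clock: 15.8
tool_pos: [0.4354, -0.1002, 0.1358]
eef_rot: [3.141, -0.001, 0.082]
wrist_force: [0.3, -0.6, -1.7]
finger_gap: 0.0132
finger_force: 59.7
```

Call:
jog_arm --pt "0.0066 -0.0224 0.016 -1.42 1" --pt "0.0071 -0.0222 0.02 -1.42 1" --pt "0.0077 -0.022 0.02 -1.42 1" --pt "0 0 0 0 1" --pt "0 0 0 0 1"

```text
clock: 16.3
tool_pos: [0.4489, -0.0321, 0.0796]
eef_rot: [-3.141, 0.001, 0.157]
wrist_force: [0.0, -0.3, -0.6]
finger_gap: 0.0127
finger_force: 59.7
```

```bash
python3 scoop.py 11; python3 plan.py 1 .4503 -.0327 .04 8.9
```

```text
[ 0.4495754  -0.03321241  0.08055665] 8.886750849848033 16.4 0.013095305241526233
scene 1503 234 pitch(down+) 30.2 roll -1.1 floor z rel tcp at x=.087: -0.0443 rect [array([108.1,  -0. ]), array([103. ,  89.3]), np.float64(0.1)] x 0.0566 0.1597
top 100 51 pitch(down+) 14.9 roll 2.8 floor z rel tcp at x=.087: -0.0621 rect [array([143.6,  -1.4]), array([87.3, 32.6]), np.float64(89.1)] x 0.1266 0.16
now [ 0.4496 -0.0332  0.0806] 8.89 t 16.4 gap 0.0131 F [-1.  -0.  -0.9]
[np.float64(0.0008), np.float64(-0.0004), np.float64(0.0406), np.float64(-0.01)]
```

Fit is polluted by the mat behind, but the pose is right. Lower, touch by feel, and open.

Call:
jog_arm --pt "0 0 0.015 0 1" --pt "0 0 0.015 0 1" --pt "0 0 0.008 0 1" --pt "0 0 0.003 0 1" --pt "0 0 0 0 1"

```text
clock: 16.9
tool_pos: [0.4487, -0.033, 0.039]
eef_rot: [3.141, -0.0, 0.154]
wrist_force: [-0.3, -0.5, -1.3]
finger_gap: 0.0132
finger_force: 59.7
```

Call:
jog_arm --pt "0 0 0.0015 0 1" --pt "0 0 0 0 1"

```text
clock: 17.1
tool_pos: [0.4489, -0.0328, 0.0378]
eef_rot: [3.141, -0.001, 0.155]
wrist_force: [-0.5, 0.3, -1.1]
finger_gap: 0.013
finger_force: 59.7
```

Call:
jog_arm --pt "0 0 0.001 0 1" --pt "0 0 0 0 1"

```text
clock: 17.3
tool_pos: [0.4489, -0.0327, 0.0368]
eef_rot: [3.141, -0.001, 0.155]
wrist_force: [-1.5, -0.6, 3.2]
finger_gap: 0.0133
finger_force: 60.3
```

Call:
jog_arm --pt "0 0 0 0 0.3" --pt "0 0 0 0 -0.3" --pt "0 0 0 0 -1" --pt "0 0 0 0 -1" --pt "0 0 0 0 -1"

```text
clock: 17.8
tool_pos: [0.4485, -0.0326, 0.0363]
eef_rot: [-3.142, -0.0, 0.155]
wrist_force: [1.0, -0.4, 0.2]
finger_gap: 0.0836
finger_force: 0.0
```

Call:
jog_arm --pt "0 0 -0.01 0 -1" --pt "0 0 -0.025 0 -1" --pt "0 0 -0.03 0 -1" --pt "0 0 -0.03 0 -1" --pt "0 0 -0.02 0 -1"

```text
clock: 18.3
tool_pos: [0.4494, -0.0328, 0.1542]
eef_rot: [3.14, -0.003, 0.155]
wrist_force: [0.7, 0.6, -0.6]
finger_gap: 0.0856
finger_force: 0.0
```

Call:
jog_arm --pt "-0.02 0 -0.02 0 -1" --pt "-0.02 0 0 0 -1" --pt "0 0 0 0 -1" --pt "0 0 0 0 -1"

```text
clock: 18.7
tool_pos: [0.4093, -0.0388, 0.1718]
eef_rot: [3.141, -0.001, 0.154]
wrist_force: [0.7, 0.1, -0.1]
finger_gap: 0.0855
finger_force: 0.0
```

```bash
python3 - <<'E'
from h import *
S=snap(12);t=np.radians(8.9);c,k=np.cos(t),np.sin(t);o=np.array([.537,-.018,.004])
for n in S:
    P=cloud(n,S[n][1])-o;L=np.stack([c*P[...,0]+k*P[...,1],-k*P[...,0]+c*P[...,1],P[...,2]],-1)
    r=S[n][0].astype(int);w=(abs(L[...,0])<.06)&(abs(L[...,1])<.05)&(r.min(-1)>170)&(L[...,2]<.008)
    q=L[w]; 
    if len(q)<30: print(n,"few",len(q));continue
    f=np.linalg.lstsq(np.c_[q[:,:2],np.ones(len(q))],q[:,2],rcond=None)[0]
    print(n,len(q),[np.round(v,1) for v in cv2.minAreaRect((q[:,:2]*1000).astype(np.float32))],"tilt deg",np.degrees(f[:2]).round(2),"floor z",f[2].round(4))
E
python3 plan.py 10 .5356 -.2497 .14 8.9
```

```text
scene 444 [array([2. , 0.9]), array([61.3, 66.8]), np.float64(87.0)] tilt deg [-0.15  0.41] floor z 0.0011
top few 25
now [ 0.4095 -0.0388  0.1714] 8.88 t 18.8 gap 0.0856 F [ 0.8 -0.1  0.1]
[np.float64(0.0092), np.float64(0.0228), np.float64(0.0031), np.float64(-0.0)]
[np.float64(0.0092), np.float64(0.0228), np.float64(0.0031), np.float64(-0.0)]
[np.float64(0.0092), np.float64(0.0228), np.float64(0.0031), np.float64(-0.0)]
[np.float64(0.0092), np.float64(0.0228), np.float64(0.0031), np.float64(-0.0)]
[np.float64(0.0092), np.float64(0.0228), np.float64(0.0031), np.float64(-0.0)]
[np.float64(0.0092), np.float64(0.0228), np.float64(0.0031), np.float64(-0.0)]
[np.float64(0.0092), np.float64(0.0228), np.float64(0.0031), np.float64(-0.0)]
[np.float64(0.0092), np.float64(0.0228), np.float64(0.0031), np.float64(-0.0)]
[np.float64(0.0092), np.float64(0.0228), np.float64(0.0031), np.float64(-0.0)]
[np.float64(0.0092), np.float64(0.0228), np.float64(0.0031), np.float64(-0.0)]
```

The scoop lies flat, pan about 1 mm from the mat's centre. Now go to the bar, closing the fingers on the way.

Call:
jog_arm --pt "0.0092 0.0228 0.0031 0 1" --pt "0.0092 0.0228 0.0031 0 1" --pt "0.0092 0.0228 0.0031 0 1" --pt "0.0092 0.0228 0.0031 0 1" --pt "0.0092 0.0228 0.0031 0 1"

```text
clock: 19.3
tool_pos: [0.4729, -0.145, 0.1549]
eef_rot: [-3.141, 0.001, 0.155]
wrist_force: [0.1, 0.4, 0.1]
finger_gap: 0.0121
finger_force: 0.0
```

Call:
jog_arm --pt "0.0092 0.0228 0.0031 0 1" --pt "0.0092 0.0228 0.0031 0 1" --pt "0.0092 0.0228 0.0031 0 1" --pt "0.0092 0.0228 0.0031 0 1" --pt "0.0092 0.0228 0.0031 0 1"

```text
clock: 19.8
tool_pos: [0.536, -0.2505, 0.139]
eef_rot: [-3.14, 0.001, 0.155]
wrist_force: [0.5, -1.2, 0.5]
finger_gap: 0.0002
finger_force: 0.0
```

Call:
jog_arm --pt "0 0 0 -3.1 1" --pt "0 0 0 -3.1 1" --pt "0 0 0 0 1"

```text
clock: 20.1
tool_pos: [0.5354, -0.2498, 0.1391]
eef_rot: [-3.14, 0.001, 0.264]
wrist_force: [-0.1, 0.7, 0.3]
finger_gap: -0.0002
finger_force: 0.0
```

```bash
python3 - <<'E'
from h import *
S=load(12);t=np.radians(15.2);c,k=np.cos(t),np.sin(t);o=np.array([.5359,-.2496,.086])
for n in S:
    P=cloud(n,S[n][1])-o;L=np.stack([c*P[...,0]+k*P[...,1],-k*P[...,0]+c*P[...,1],P[...,2]],-1)
    q=L[(abs(L[...,0])<.03)&(abs(L[...,1])<.11)&(abs(L[...,2])<.006)]
    print(n,len(q),[np.round(v,1) for v in cv2.minAreaRect((q[:,:2]*1000).astype(np.float32))],q[:,2].mean())
E
python3 plan.py 1 .5359 -.2496 .095 15.2
```

```text
scene 450 [array([-0. ,  1.8]), array([ 27.7, 160.6]), np.float64(0.3)] -0.0010475799350784405
top 273 [array([ 1.2, -1.6]), array([ 24.9, 159.5]), np.float64(0.3)] -0.0006083066650955914
now [ 0.5354 -0.2498  0.1391] 15.11 t 20.1 gap -0.0002 F [-0.1  0.7  0.3]
[np.float64(0.0005), np.float64(-0.0), np.float64(0.0441), np.float64(-0.09)]
```

Bar centre confirmed within 1 mm. Descend and press.

Call:
jog_arm --pt "0.0005 0 0.02 0 1" --pt "0 0 0.02 0 1" --pt "0 0 0.008 0 1" --pt "0 0 0.005 0 1" --pt "0 0 0 0 1"

```text
clock: 20.6
tool_pos: [0.5356, -0.2495, 0.0869]
eef_rot: [-3.141, 0.0, 0.263]
wrist_force: [0.9, -0.3, 0.3]
finger_gap: -0.0001
finger_force: 0.0
```

Call:
jog_arm --pt "0 0 0.003 0 1" --pt "0 0 0.003 0 1" --pt "0 0 0.001 0 1" --pt "0 0 0 0 1"

```text
clock: 21.0
tool_pos: [0.5363, -0.2501, 0.0811]
eef_rot: [3.14, -0.001, 0.263]
wrist_force: [2.1, -0.3, 3.6]
finger_gap: 0.0002
finger_force: 1.7
```

Call:
jog_arm --pt "0 0 0.002 0 1" --pt "0 0 0.001 0 1" --pt "0 0 0.001 0 1" --pt "0 0 0 0 1"

```text
clock: 21.4
tool_pos: [0.5363, -0.2501, 0.077]
eef_rot: [3.14, -0.001, 0.263]
wrist_force: [1.9, 0.4, 6.6]
finger_gap: -0.0002
finger_force: 3.1
```

Call:
jog_arm --pt "0 0 0.001 0 1" --pt "0 0 0 0 1"

```text
clock: 21.6
tool_pos: [0.5364, -0.2502, 0.0769]
eef_rot: [3.14, -0.001, 0.263]
wrist_force: [-0.7, 1.3, 12.1]
finger_gap: 0.0002
finger_force: 6.2
```

At the bottom stop (12 N). Hold a second, then rise and clear.

Call:
jog_arm --pt "0 0 0 0 1" --pt "0 0 0 0 1" --pt "0 0 0 0 1" --pt "0 0 0 0 1" --pt "0 0 0 0 1"

```text
clock: 22.1
tool_pos: [0.5364, -0.2502, 0.0769]
eef_rot: [3.14, -0.001, 0.263]
wrist_force: [-0.5, 1.1, 12.5]
finger_gap: -0.0003
finger_force: 6.2
```

Call:
jog_arm --pt "0 0 0 0 1" --pt "0 0 0 0 1" --pt "0 0 0 0 1" --pt "0 0 0 0 1" --pt "0 0 0 0 1"

```text
clock: 22.6
tool_pos: [0.5364, -0.2502, 0.0769]
eef_rot: [3.14, -0.001, 0.263]
wrist_force: [-0.3, 1.3, 12.6]
finger_gap: -0.0
finger_force: 6.2
```

Call:
jog_arm --pt "0 0 -0.005 0 1" --pt "0 0 -0.008 0 1" --pt "0 0 -0.02 0 1" --pt "0 0 -0.03 0 1" --pt "0 0 -0.03 0 1"

```text
clock: 23.1
tool_pos: [0.5341, -0.2489, 0.1679]
eef_rot: [-3.138, 0.003, 0.263]
wrist_force: [0.4, -0.5, -0.3]
finger_gap: -0.0
finger_force: 0.0
```

Call:
jog_arm --pt "0 0 -0.03 0 1" --pt "0 0 -0.02 0 1" --pt "0 0 0 0 1" --pt "0 0 0 0 1" --pt "0 0 0 0 1"

```text
clock: 23.6
tool_pos: [0.5345, -0.249, 0.2162]
eef_rot: [-3.139, 0.002, 0.263]
wrist_force: [-0.5, 0.6, -0.8]
finger_gap: -0.0001
finger_force: 0.0
```

Run:
```python
from h import *
S=snap(13);t=np.radians(15.2);c,k=np.cos(t),np.sin(t);o=np.array([.5359,-.2496,.086])
for n in S:
    P=cloud(n,S[n][1])-o;L=np.stack([c*P[...,0]+k*P[...,1],-k*P[...,0]+c*P[...,1],P[...,2]],-1)
    q=L[(abs(L[...,0])<.01)&(abs(L[...,1])<.07)&(abs(L[...,2])<.015)];print(n,len(q),"bar z",np.median(q[:,2]) if len(q) else None)
o=ortho("scene",S["scene"][0],.50,.70,.21,.30,.013,2000).min(2)
k,l,st,ce=cv2.connectedComponentsWithStats((o>200).astype(np.uint8))
print("tray beads",[(round(.70-ce[i][1]/2000,3),round(.30-ce[i][0]/2000,3),int(st[i][4])) for i in range(1,k) if st[i][4]>150])
s=robot.state();print(s["tool_pos"],s["wrist_force"],s["clock"])
```

```text
scene 343 bar z -0.0011074919366883124
top 91 bar z -0.000576538854896072
tray beads [(np.float64(0.662), np.float64(0.275), 812)]
[ 0.53467104 -0.24910868  0.21637514] [-0.33621698 -0.67224688 -0.04548798] 23.7
```

The bar is up again, the sixth bead is in the tray, the scoop is on its mat, and the arm is clear of everything.

```bash
python3 -c "from station import robot; print(robot.hand_in())"
```

```text
the job is handed in; nothing more can be done
None
```

Job handed in at about 24 s, with no verdict returned: five beads are in the jar and the sixth in the tray, the scoop lies flat on its mat with the pan about 1 mm from the centre, and the bar was pressed to its stop for a second and is up again. The tool could not tilt, so I emptied the scoop by reversing it sharply over the jar rather than tipping it.

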